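# Seat the centrifuge rotor in its square drive

## Robot

A 6-joint arm with a two-finger parallel gripper is mounted at the origin on a cart in front of the work surface, level with it; the furniture and walls round the work are solid. World frame = base frame: x ahead of the robot, y to its left, z up, the work surface at z = 0. Lengths are in m, angles in rad, forces in N, time in s.
With the tool pointing down it reaches from about 0.275 to 1 m from the base axis. Payload 8.4 kg.
Tool frame: the origin (TCP) lies at the very end of the fingers, on their centre line; the grasp point (between the pads) lies 19 mm behind it; z points along the fingers, y is the line along which they close (so a half turn about z gives the same grasp; the last joint's range is limited). The gripper opens to 85 mm and grips with 20 to 120 N. Pads are 22 mm wide; open, the fingers measure 114 mm over their backs; the gripper's body (76 mm by 85 mm) begins 54 mm behind the grasp point. The pads swing forward as they close: fully open they stand 13 mm farther back than shut.
Start: joints at [-1.147, 0.353, 1.633, -0, 1.155, -0.002], TCP at [0.258, -0.569, 0.231] pointing down, gripper open.
Joint ranges: [-2.63, 2.63], [-0.92, 2.1], [0.06, 2.66], [-1.3, 4.44], [0, 2.69], [-3.02, 3.02]. Speed limits (rad/s): [2.22, 2.22, 2.79, 3.14, 3.14, 3.14].

## Interface

Orientations are given as a unit quaternion [x, y, z, w].
In Python, from workcell import arm gives the robot as it stands.
- The arm moves only by the tool step_arm, never from a script. Its argument "plan" is a list of rows, each an object of numbers: "grip": the opening, from -1 (shut) to 1 (fully open); "tx", "ty", "tz": the shift along the tool's x, y, z in m; "ax", "ay", "az": the turn, a rotation vector about the tool's x, y, z in rad. In form: [{"grip": .., "tx": .., "ty": .., "tz": .., "ax": .., "ay": .., "az": ..}, ...]. A call has 1 to 20 rows; each row shifts and turns the commanded pose from where the row before left it, along the tool's axes as they then stand; what a row does not reach is not made up. A row lasts 1/10 s, in which the tool goes at most 50 mm and 8.59 degrees, less where a joint would pass 70% of its speed; a pose out of reach is approached as far as the arm can. A call is refused whole if a number of a shift passes 0.05 or a number of a turn 0.15, either way. A call with a gripper value outside its range is refused whole. The fingers move at their own pace and stop on an object; the grip force is fixed at half the most. Time passes only in rows, so rows that do not move let the fingers close. It gives the time, the measured TCP pose, the force, the opening and the grip force at its end, in the units of the state.
- arm.state(): the state, without advancing time (a new reading comes with each control period).
- arm.read_camera(name): name is "scene" or "top" or "wrist"; returns a dict with "pixels" (400x640x3 uint8, red, green, blue), "range_z" (400x640 float32, m along the optical axis (not along the pixel's ray), 0 where there is no reading), "mtx" (3x3 intrinsics, pixels), "R" (3x3) and "t" (3): a world point X has camera coordinates R X + t. Camera axes: x right, y down, z forward; pixel columns grow to the right and rows downward; lengths in m; the calibration is good to about 2 mm. A picture is of the moment at which its call begins.
- arm.hand_in(): hands the job in; it is judged then, once.
The state is a dict: "time": time; "q": joint angles; "dq": joint speeds; "joint_efforts": joint torques, N m; "tool_pos": TCP position; "ee_rot": TCP orientation; "ft_force": force on the tool from outside, world axes, zero at the start; "wrist_torque": the same for the moment, N m; "finger_gap": opening from 0.0 (shut) to 1.0 (fully open); "gripper_force": force on a finger pad.
Only numpy, scipy, OpenCV 4.12 (cv2) and the standard library are available. Lean on these libraries where they do the work, as an engineer would, in place of code of your own. Each camera call takes 0.05 s, during which the arm holds its last target. There are 200 camera calls.

## Task

Fit the rotor to the small centrifuge: lift it by its bar grip, set its square foot into the round collar in the middle of the machine, and turn it until the foot drops fully home in the square drive recess. Leave it upright in the drive and let go; do not knock over the flask, the sample bottles or the vial.

Things in the scene. Friction and masses are not known exactly. Their poses are not given: they have to be found in the camera images.
- rotor_grip (a point): Point in the rotor's grip, on its axis, 68 mm above the underside of its foot; z up. The rotor (loose, about 0.25 kg, 85 mm tall, upright on the bench) is an aluminium disc 88 mm across with eight tube holes, 34 to 46 mm above its underside. On top is a grey upright bar grip 36 mm long (x) and 16 mm thick (y), from 46 to 85 mm: pinch it along y.
- rotor_foot (a point): Centre of the underside of the rotor's foot; z up. The steel foot is a square 34 x 34 mm (sides along this x and y, 48 mm across corners) and 14 mm high; above it a round neck 32 mm in diameter leads to the disc at 34 mm.
- collar (a point): Centre of the mouth of the steel collar (76 mm outside) in the middle of the centrifuge, a fixed white machine 170 x 180 mm with its lid off; deck 28 mm below this point, with a rim 140 mm across and 11 mm high. z up, -x its front with the display. The bore is 62 mm wide at the mouth, narrows to 52 mm at 8 mm depth, then runs straight to a ledge at 14 mm depth.
- socket (a point): Centre of the floor of the square drive recess, 26 mm below the collar's mouth. The recess, 37.2 mm wide, is sunk 12 mm into the ledge. It cannot turn, but its angle differs each time and is not told by these axes. A foot over 5 degrees out of line rides on the ledge; turned up to 90 degrees, pressed with 5 to 10 N, it drops 12 mm. Rotor home: rotor_grip is 68 mm above this point.
- flask_25_mid (a point): Bystander: small glass volumetric flask with stopper, 41 mm wide, 123 mm tall; point on its axis 60 mm above its base, z up along the axis.
- sample_20_mid (a point): Bystander: white sample bottle with black cap, 37 mm wide, 81 mm tall; point on its axis half-way up.
- sample_21_mid (a point): Bystander: larger white sample bottle with black cap, 42 mm wide, 93 mm tall; point on its axis half-way up.
- vial_1_mid (a point): Bystander: small clear vial with white cap, 29 mm wide, 78 mm tall; point on its axis half-way up.
Things that resemble listed ones, but are neither listed nor needed, are in the scene too. Of the things that look like the part that bears collar, the larger one is meant. What is shaped like the part that bears rotor_grip but green is not meant.

How it is judged:
At the end, for the whole second after the job is handed in: The rotor is home in the square recess: its grip point within 8 mm of the socket's axis and no more than 72 mm (4 mm above fully home) over the recess floor, and within 0.08 rad of upright (horizontal distance between rotor_grip and socket below 0.008 m and z of rotor_grip in the frame of socket between 0.06 and 0.072 m and angle between rotor_grip's own z axis and vertical below 0.08 rad); the robot touches nothing.
It fails at once if the flask, a sample bottle or the vial is knocked over (angle between any of flask_25_mid, sample_20_mid, sample_21_mid, vial_1_mid's own z axis and vertical above 0.6 rad).
It also fails if it takes over 64 s, if anything falls off the work surface, if the arm or the gripper's body presses on something with over 40 N, if the wrist force passes 120 N, or if a joint passes its speed limit or range.

## Working session

There is one attempt and no reset: what is moved stays moved. The work goes in short steps, Python scripts to look and compute and a tool call to move; the robot and the scene stay as the last step left them, time stands still between calls to the robot, and variables do not carry over. Pictures are saved under pics/ and viewed, at most 10 in all, crops included, and the job is handed in when it is done.

Besides the shell and the picture viewer there is one more tool, called after "Request:" as name([rows], argument=value, ...), one row to a line, values as JSON. step_arm: Moves the arm, as the interface text tells. Its arguments: {"type":"object","properties":{"plan":{"type":"array"}},"required":["plan"]}

```bash
mkdir -p pics
cat > h.py <<'E'
import numpy as np, cv2
from workcell import arm
def cloud(c):
    z=c["range_z"]; v,u=np.mgrid[0:400,0:640]; K=c["mtx"]
    P=np.stack([(u-K[0,2])/K[0,0]*z,(v-K[1,2])/K[1,1]*z,z],-1)
    W=(P-c["t"])@c["R"]; W[z==0]=np.nan
    return W
def save(c,n): cv2.imwrite("pics/"+n+".png",c["pixels"][:,:,::-1])
E
python3 - <<'E'
from h import *
for n in ("top","scene"):
    c=arm.read_camera(n); save(c,n+"0"); np.savez(n+"0.npz",**c)
s=arm.state(); print(s)
E
```

```text
{'time': 0.1, 'q': array([-1.14741681e+00,  3.53553789e-01,  1.63407143e+00,  1.76014676e-05,
        1.15520568e+00, -2.36913115e-03]), 'dq': array([ 0.00105299, -0.00265494, -0.00334513,  0.00018586, -0.00030642,
       -0.00104175]), 'joint_efforts': array([ 1.25537554e-03, -6.06356692e+01, -3.42820323e+01,  1.97624622e-04,
        3.93130467e-03, -1.41607072e-05]), 'tool_pos': array([ 0.25797068, -0.56879951,  0.23064744]), 'ee_rot': array([ 9.77428258e-01,  2.11266695e-01, -1.21496083e-04, -6.07136168e-04]), 'ft_force': array([-0.15423935, -0.81377069, -0.56212359]), 'wrist_torque': array([ 0.02523961, -0.01170655, -0.00133888]), 'gripper_force': 0.0, 'finger_gap': 1.0026152203487007}
```

View pics/top0.png

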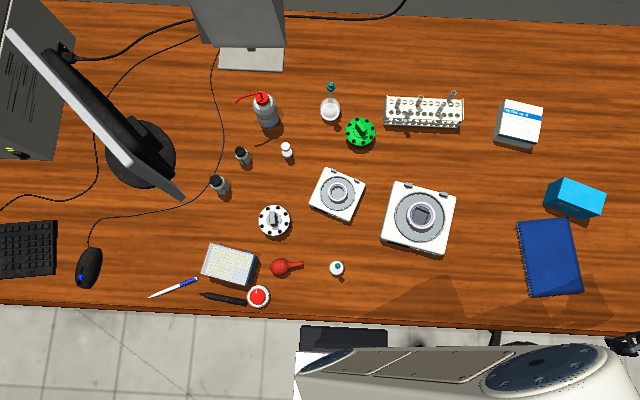

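View pics/scene0.png

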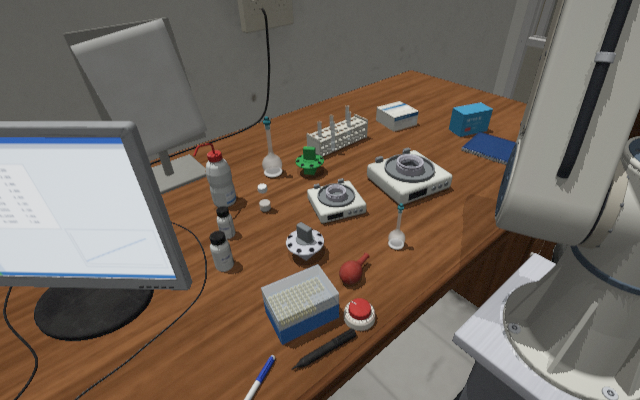

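Top view: the rotors are silver at (275,220) and green at (360,132). I want the silver one, since green is excluded. The centrifuges are a large one at (420,217) and a small one at (338,193), and I want the large one. Bystanders are the flask at (337,268), the bottles at (243,155) and (219,184), and the vial at (287,150). I'll measure these and confirm in an enlarged crop.

Run:
```python
from h import *
c=dict(np.load("top0.npz")); W=cloud(c)
for n,(u,v) in dict(rotor=(275,220),green=(360,132),big=(420,217),small=(338,193),flask=(337,268),b1=(243,155),b2=(219,184),vial=(287,150),tiprack=(230,262),bulb=(280,268),button=(258,296)).items():
    p=W[v-2:v+3,u-2:u+3].reshape(-1,3); print(n,np.nanmedian(p,0).round(3),np.nanmax(p[:,2]).round(3))
def box(u0,u1,v0,v1,zl,zh):
    R=W[v0:v1,u0:u1].reshape(-1,3); return R[(R[:,2]>zl)&(R[:,2]<zh)]
d=box(250,300,195,245,.036,.052); print("disc",len(d),cv2.minEnclosingCircle(d[:,:2].astype(np.float32)),np.median(d[:,2]))
g=box(250,300,195,245,.075,.1); print("grip",len(g),cv2.minAreaRect(g[:,:2].astype(np.float32)),np.median(g[:,2]))
R=box(375,465,175,265,.0,.2); print("z hist",np.histogram(R[:,2],bins=np.arange(0,.1,.004)))
im=c["pixels"][:,:,::-1]
a=cv2.resize(im[170:265,375:465],None,fx=4.4,fy=5.8*.76,interpolation=cv2.INTER_CUBIC)
b=cv2.resize(im[190:250,245:305],(396,a.shape[0]),interpolation=cv2.INTER_CUBIC)
cv2.imwrite("pics/crop.png",np.hstack([a,b]))
```

```text
rotor [0.492 0.232 0.083] 0.092
green [0.757 0.012 0.063] 0.089
big [ 0.524 -0.161  0.054] 0.059
small [0.583 0.066 0.038] 0.044
flask [0.373 0.062 0.057] 0.124
b1 [0.67  0.335 0.069] 0.084
b2 [0.581 0.391 0.084] 0.096
vial [0.694 0.216 0.07 ] 0.082
tiprack [0.374 0.343 0.076] 0.079
bulb [0.366 0.213 0.048] 0.052
button [0.29  0.267 0.038] 0.041
disc 648 ((0.4971003532409668, 0.2405538409948349), 0.0440201535820961) 0.0462635150876705
grip 86 ((0.4968828558921814, 0.24025049805641174), (0.03572157770395279, 0.015864422544836998), 6.669145584106445) 0.0862000631609495
z hist (array([2246,  681,   19,    4,    9,   14,   25,   21,   25,   35,   72,
        225, 1359, 1345,  233,  212,  163,   97,   82,  137,   62,    5,
          0,    0]), array([0.   , 0.004, 0.008, 0.012, 0.016, 0.02 , 0.024, 0.028, 0.032,
       0.036, 0.04 , 0.044, 0.048, 0.052, 0.056, 0.06 , 0.064, 0.068,
       0.072, 0.076, 0.08 , 0.084, 0.088, 0.092, 0.096]))
```

View pics/crop.png

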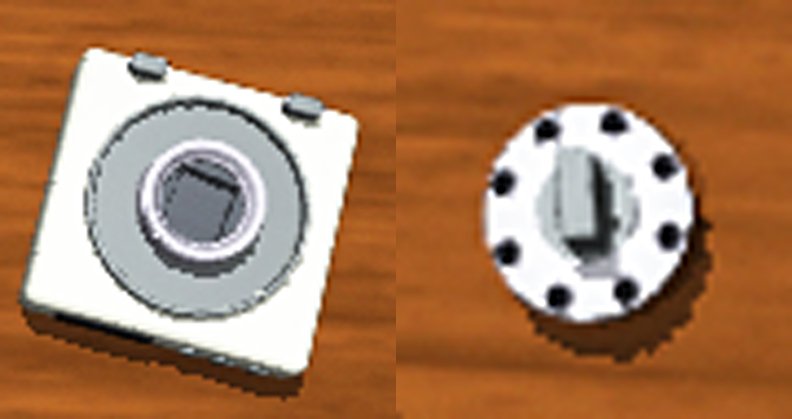

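Crop confirms both: the large white machine with a square recess in its collar, and the silver rotor with its grey bar grip. Next I need the collar centre and the recess angle.

```bash
cat >> h.py <<'E'
def collar(c,C0,r=.06):
    W=cloud(c); d=np.hypot(W[...,0]-C0[0],W[...,1]-C0[1])
    m=(d<.05)&(W[...,2]>.0775)&(W[...,2]<.088)
    ring=W[m]; (cx,cy),R=cv2.minEnclosingCircle(ring[:,:2].astype(np.float32))
    print("ring",(round(cx,4),round(cy,4)),round(R,4),np.median(ring[:,2]).round(4),len(ring))
    d=np.hypot(W[...,0]-cx,W[...,1]-cy); f=W[(d<.027)&(W[...,2]<.0595)]
    print("floor",len(f),np.median(f[:,2]).round(4),cv2.minAreaRect(f[:,:2].astype(np.float32)))
    return cx,cy
def rectify(c,C,z,n=480,s=8e-5*2):
    # ortho view of plane z: col -> +x , row -> -y
    H=c["mtx"]@np.c_[c["R"][:,0],c["R"][:,1],c["R"][:,2]*z+c["t"]]
    A=np.array([[s,0,C[0]-s*n/2],[0,-s,C[1]+s*n/2],[0,0,1]])
    return cv2.warpPerspective(c["pixels"],H@A,(n,n),flags=cv2.INTER_CUBIC|cv2.WARP_INVERSE_MAP)[:,:,::-1]
E
python3 - <<'E'
from h import *
c=dict(np.load("top0.npz")); cx,cy=collar(c,(.523,-.163))
W=cloud(c); d=np.hypot(W[...,0]-cx,W[...,1]-cy)
print(np.histogram(W[d<.027][:,2],bins=np.arange(.048,.09,.002)))
cam=-c["R"].T@c["t"]; print("cam",cam)
cv2.imwrite("pics/rect.png",np.hstack([rectify(c,(cx,cy),.066,400,2.4e-4),rectify(c,(cx,cy),.054,400,2.4e-4)]))
E
```

```text
ring (0.5259, -0.1587) 0.0374 0.0796 161
floor 173 0.0541 ((0.5272853374481201, -0.160916268825531), (0.03596145287156105, 0.0356556735932827), 69.26168060302734)
(array([ 7, 32, 45, 50, 27, 14, 12, 14, 31, 24, 24, 12,  9,  4,  2,  0,  0,
        0,  0,  0]), array([0.048, 0.05 , 0.052, 0.054, 0.056, 0.058, 0.06 , 0.062, 0.064,
       0.066, 0.068, 0.07 , 0.072, 0.074, 0.076, 0.078, 0.08 , 0.082,
       0.084, 0.086, 0.088]))
cam [0.31245594 0.09660871 1.24168268]
```

View pics/rect.png

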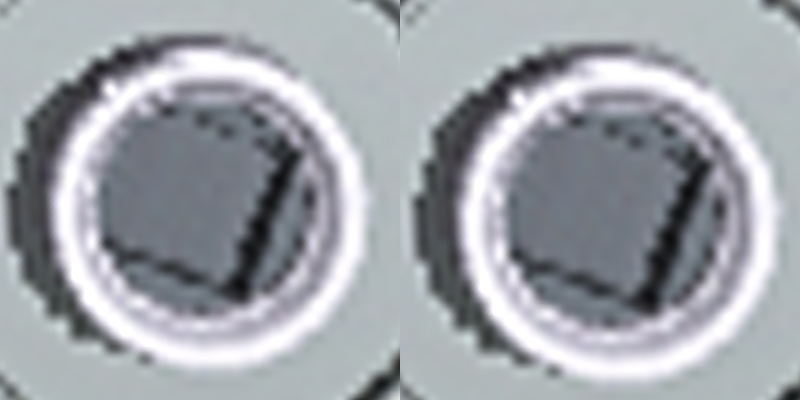

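Rectified view at 0.24 mm/px (left half is the ledge plane). The recess edge runs from (240,298) to (293,152), which is 70° mod 90, in agreement with the depth fit of 69°. The collar is at (0.526,-0.159) with its mouth at z=0.080. The rotor is at (0.497,0.240) with yaw 6.7°. Moving to the rotor now.

Request:
step_arm([
  {"az": 0.103},
  {"az": 0.103},
  {"az": 0.103},
  {"tx": 0.015, "ty": -0.035},
  {"tx": 0.015, "ty": -0.035},
  {"tx": 0.015, "ty": -0.035},
  {"tx": 0.015, "ty": -0.035},
  {"tx": 0.015, "ty": -0.035},
  {"tx": 0.015, "ty": -0.035},
  {"tx": 0.015, "ty": -0.035},
  {"tx": 0.015, "ty": -0.035},
  {"tx": 0.015, "ty": -0.035},
  {"tx": 0.015, "ty": -0.035},
  {"tx": 0.015, "ty": -0.035},
  {"tx": 0.015, "ty": -0.035},
  {"tx": 0.015, "ty": -0.035},
  {"tx": 0.015, "ty": -0.035},
  {"tx": 0.015, "ty": -0.035},
  {"tx": 0.015, "ty": -0.035},
  {"tx": 0.015, "ty": -0.035},
])

```text
validation failed for argument at $.pl...
```

```bash
cat >> h.py <<'E'
from scipy.spatial.transform import Rotation as Ro
def togo(x,y,z,yaw):
    s=arm.state(); R=Ro.from_quat(s["ee_rot"]); T=Ro.from_euler("z",yaw,degrees=True)*Ro.from_euler("x",180,degrees=True)
    print("t",round(s["time"],2),"pos",s["tool_pos"].round(4),"F",s["ft_force"].round(1),"gap",round(s["finger_gap"],3),"gf",round(s["gripper_force"],1),"q6",s["q"][5].round(2))
    print("shift",R.inv().apply(np.array([x,y,z])-s["tool_pos"]).round(4),"turn",(R.inv()*T).as_rotvec().round(3))
E
python3 -c "
from h import *
togo(.497,.240,.16,6.7)"
```

```text
t 0.1 pos [ 0.258  -0.5688  0.2306] F [-0.2 -0.8 -0.6] gap 1.003 gf 0.0 q6 -0.0
shift [ 0.5517 -0.6378  0.0714] turn [-0.001  0.     0.309]
```

Request:
step_arm([
  {"grip": 1, "tx": 0, "ty": 0, "tz": 0, "ax": 0, "ay": 0, "az": 0.103},
  {"grip": 1, "tx": 0, "ty": 0, "tz": 0, "ax": 0, "ay": 0, "az": 0.103},
  {"grip": 1, "tx": 0, "ty": 0, "tz": 0, "ax": 0, "ay": 0, "az": 0.103},
  {"grip": 1, "tx": 0.015, "ty": -0.035, "tz": 0, "ax": 0, "ay": 0, "az": 0},
  {"grip": 1, "tx": 0.015, "ty": -0.035, "tz": 0, "ax": 0, "ay": 0, "az": 0},
  {"grip": 1, "tx": 0.015, "ty": -0.035, "tz": 0, "ax": 0, "ay": 0, "az": 0},
  {"grip": 1, "tx": 0.015, "ty": -0.035, "tz": 0, "ax": 0, "ay": 0, "az": 0},
  {"grip": 1, "tx": 0.015, "ty": -0.035, "tz": 0, "ax": 0, "ay": 0, "az": 0},
  {"grip": 1, "tx": 0.015, "ty": -0.035, "tz": 0, "ax": 0, "ay": 0, "az": 0},
  {"grip": 1, "tx": 0.015, "ty": -0.035, "tz": 0, "ax": 0, "ay": 0, "az": 0},
  {"grip": 1, "tx": 0.015, "ty": -0.035, "tz": 0, "ax": 0, "ay": 0, "az": 0},
  {"grip": 1, "tx": 0.015, "ty": -0.035, "tz": 0, "ax": 0, "ay": 0, "az": 0},
  {"grip": 1, "tx": 0.015, "ty": -0.035, "tz": 0, "ax": 0, "ay": 0, "az": 0},
  {"grip": 1, "tx": 0.015, "ty": -0.035, "tz": 0, "ax": 0, "ay": 0, "az": 0},
  {"grip": 1, "tx": 0.015, "ty": -0.035, "tz": 0, "ax": 0, "ay": 0, "az": 0},
  {"grip": 1, "tx": 0.015, "ty": -0.035, "tz": 0, "ax": 0, "ay": 0, "az": 0},
  {"grip": 1, "tx": 0.015, "ty": -0.035, "tz": 0, "ax": 0, "ay": 0, "az": 0},
  {"grip": 1, "tx": 0.015, "ty": -0.035, "tz": 0, "ax": 0, "ay": 0, "az": 0},
  {"grip": 1, "tx": 0.015, "ty": -0.035, "tz": 0, "ax": 0, "ay": 0, "az": 0},
  {"grip": 1, "tx": 0.015, "ty": -0.035, "tz": 0, "ax": 0, "ay": 0, "az": 0},
])

```text
time: 2.1
tool_pos: [0.4421, 0.0531, 0.2312]
ee_rot: [0.998, 0.058, -0.0, 0.0]
ft_force: [0.4, 0.2, -0.6]
finger_gap: 0.999
gripper_force: 0.0
```

Request:
step_arm([
  {"grip": 1, "tx": 0.0153, "ty": -0.0359, "tz": 0, "ax": 0, "ay": 0, "az": 0},
  {"grip": 1, "tx": 0.0153, "ty": -0.0359, "tz": 0, "ax": 0, "ay": 0, "az": 0},
  {"grip": 1, "tx": 0.0153, "ty": -0.0359, "tz": 0, "ax": 0, "ay": 0, "az": 0},
  {"grip": 1, "tx": 0.0153, "ty": -0.0359, "tz": 0, "ax": 0, "ay": 0, "az": 0},
  {"grip": 1, "tx": 0.0153, "ty": -0.0359, "tz": 0, "ax": 0, "ay": 0, "az": 0},
  {"grip": 1, "tx": 0, "ty": 0, "tz": 0, "ax": 0, "ay": 0, "az": 0},
  {"grip": 1, "tx": 0, "ty": 0, "tz": 0, "ax": 0, "ay": 0, "az": 0},
])

```text
time: 2.8
tool_pos: [0.4967, 0.239, 0.2306]
ee_rot: [0.998, 0.059, -0.001, 0.0]
ft_force: [0.2, -0.7, -0.4]
finger_gap: 1.0
gripper_force: 0.0
```

Run:
```python
from h import *
togo(.497,.240,.16,6.7)
c=arm.read_camera("wrist"); save(c,"w1"); W=cloud(c)
d=np.hypot(W[...,0]-.497,W[...,1]-.24)<.06
z=W[...,2]; g=W[d&(z>.078)&(z<.1)]; D=W[d&(z>.04)&(z<.05)]
print(len(g),cv2.minAreaRect(g[:,:2].astype(np.float32)),np.median(g[:,2]))
print(len(D),cv2.minEnclosingCircle(D[:,:2].astype(np.float32)),np.median(D[:,2]))
```

```text
t 2.8 pos [0.4967 0.239  0.2306] F [ 0.2 -0.7 -0.4] gap 1.0 gf 0.0 q6 1.9
shift [ 0.0005 -0.001   0.0706] turn [0.001 0.001 0.002]
727 ((0.49947330355644226, 0.2394777536392212), (0.036065831780433655, 0.015941832214593887), 7.112129211425781) 0.08573802401731197
4945 ((0.49959778785705566, 0.23965336382389069), 0.04353725165128708) 0.04634294368474732
```

View pics/w1.png

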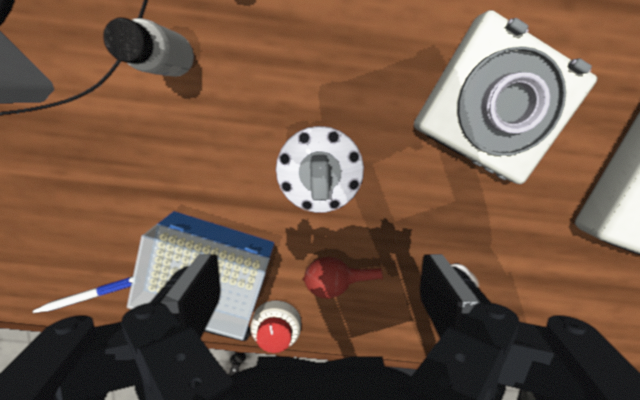

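The rotor is between the fingers at (320,175) and the way down is clear. Descending and gripping.

Request:
step_arm([
  {"grip": 1, "tx": 0.002, "ty": -0.0007, "tz": 0.03, "ax": 0, "ay": 0, "az": 0},
  {"grip": 1, "tx": 0, "ty": 0, "tz": 0.03, "ax": 0, "ay": 0, "az": 0},
  {"grip": 1, "tx": 0, "ty": 0, "tz": 0.03, "ax": 0, "ay": 0, "az": 0},
  {"grip": 1, "tx": 0, "ty": 0, "tz": 0.03, "ax": 0, "ay": 0, "az": 0},
  {"grip": 1, "tx": 0, "ty": 0, "tz": 0.03, "ax": 0, "ay": 0, "az": 0},
  {"grip": 1, "tx": 0, "ty": 0, "tz": 0.02, "ax": 0, "ay": 0, "az": 0},
  {"grip": 1, "tx": 0, "ty": 0, "tz": 0.0083, "ax": 0, "ay": 0, "az": 0},
  {"grip": 1, "tx": 0, "ty": 0, "tz": 0, "ax": 0, "ay": 0, "az": 0},
  {"grip": 1, "tx": 0, "ty": 0, "tz": 0, "ax": 0, "ay": 0, "az": 0},
])

```text
time: 3.75
tool_pos: [0.4996, 0.2393, 0.0539]
ee_rot: [0.998, 0.058, 0.0, -0.0]
ft_force: [1.1, -0.3, 0.2]
finger_gap: 1.0
gripper_force: 0.0
```

Request:
step_arm([
  {"grip": -1, "tx": 0, "ty": 0, "tz": 0, "ax": 0, "ay": 0, "az": 0},
  {"grip": -1, "tx": 0, "ty": 0, "tz": 0, "ax": 0, "ay": 0, "az": 0},
  {"grip": -1, "tx": 0, "ty": 0, "tz": 0, "ax": 0, "ay": 0, "az": 0},
  {"grip": -1, "tx": 0, "ty": 0, "tz": 0, "ax": 0, "ay": 0, "az": 0},
  {"grip": -1, "tx": 0, "ty": 0, "tz": 0, "ax": 0, "ay": 0, "az": 0},
  {"grip": -1, "tx": 0, "ty": 0, "tz": 0, "ax": 0, "ay": 0, "az": 0},
  {"grip": -1, "tx": 0, "ty": 0, "tz": 0, "ax": 0, "ay": 0, "az": 0},
  {"grip": -1, "tx": 0, "ty": 0, "tz": 0, "ax": 0, "ay": 0, "az": 0},
  {"grip": -1, "tx": 0, "ty": 0, "tz": 0, "ax": 0, "ay": 0, "az": 0},
  {"grip": -1, "tx": 0, "ty": 0, "tz": 0, "ax": 0, "ay": 0, "az": 0},
  {"grip": -1, "tx": 0, "ty": 0, "tz": 0, "ax": 0, "ay": 0, "az": 0},
  {"grip": -1, "tx": 0, "ty": 0, "tz": 0, "ax": 0, "ay": 0, "az": 0},
])

```text
time: 4.95
tool_pos: [0.4993, 0.2397, 0.0533]
ee_rot: [0.998, 0.058, 0.0, -0.0]
ft_force: [-0.7, -0.1, 6.0]
finger_gap: 0.178
gripper_force: 59.1
```

Request:
step_arm([
  {"grip": -1, "tx": 0, "ty": 0, "tz": -0.01, "ax": 0, "ay": 0, "az": 0},
  {"grip": -1, "tx": 0, "ty": 0, "tz": -0.03, "ax": 0, "ay": 0, "az": 0},
  {"grip": -1, "tx": 0, "ty": 0, "tz": -0.04, "ax": 0, "ay": 0, "az": 0},
  {"grip": -1, "tx": 0, "ty": 0, "tz": -0.03, "ax": 0, "ay": 0, "az": 0},
  {"grip": -1, "tx": 0, "ty": 0, "tz": -0.03, "ax": 0, "ay": 0, "az": 0},
  {"grip": -1, "tx": -0.0015, "ty": 0.0307, "tz": 0, "ax": 0, "ay": 0, "az": 0},
  {"grip": -1, "tx": -0.0015, "ty": 0.0307, "tz": 0, "ax": 0, "ay": 0, "az": 0},
  {"grip": -1, "tx": -0.0015, "ty": 0.0307, "tz": 0, "ax": 0, "ay": 0, "az": 0},
  {"grip": -1, "tx": -0.0015, "ty": 0.0307, "tz": 0, "ax": 0, "ay": 0, "az": 0},
  {"grip": -1, "tx": -0.0015, "ty": 0.0307, "tz": 0, "ax": 0, "ay": 0, "az": 0},
  {"grip": -1, "tx": -0.0015, "ty": 0.0307, "tz": 0, "ax": 0, "ay": 0, "az": 0},
  {"grip": -1, "tx": -0.0015, "ty": 0.0307, "tz": 0, "ax": 0, "ay": 0, "az": 0},
])

```text
time: 6.15
tool_pos: [0.5131, 0.0237, 0.1932]
ee_rot: [0.998, 0.058, -0.0, 0.0]
ft_force: [1.2, -1.0, -2.3]
finger_gap: 0.173
gripper_force: 58.7
```

Run:
```python
from h import *
togo(.526,-.159,.193,70)
c=arm.read_camera("wrist"); save(c,"w2"); collar(c,(.526,-.159))
W=cloud(c); z=W[...,2]
s=arm.state()["tool_pos"]
d=np.hypot(W[...,0]-s[0],W[...,1]-s[1])<.06
print(np.histogram(z[d],bins=np.arange(.1,.3,.01)))
cv2.imwrite("pics/w2r.png",np.hstack([c["pixels"][:,:,::-1][:,:],cv2.resize(rectify(c,(.526,-.159),.066,400,2.4e-4),None,fx=.4,fy=1)]))
```

```text
t 6.15 pos [0.5131 0.0237 0.1932] F [ 1.2 -1.  -2.3] gap 0.173 gf 58.7 q6 1.5
shift [-0.0085  0.1829  0.0002] turn [-0.     0.    -1.105]
ring (0.5278, -0.1603) 0.0379 0.0789 2015
floor 1634 0.0533 ((0.5258684754371643, -0.16432622075080872), (0.03143706172704697, 0.037349551916122437), 69.5969467163086)
(array([    0,     0,     0,     0,     0,     0,     0,   114, 12812,
         328,   869,  1112,  4268,  1824,  5489,  7952,  9673, 12741,
        4315]), array([0.1 , 0.11, 0.12, 0.13, 0.14, 0.15, 0.16, 0.17, 0.18, 0.19, 0.2 ,
       0.21, 0.22, 0.23, 0.24, 0.25, 0.26, 0.27, 0.28, 0.29]))
```

View pics/w2.png

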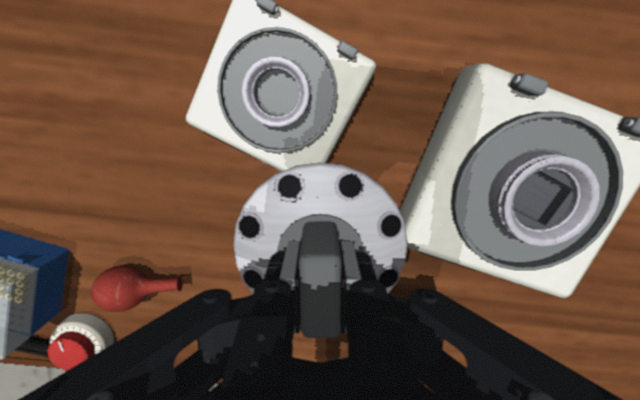

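The rotor is held upright: disc at (320,225), z 0.186, as expected. The recess at (545,195) is still at about 69.6°. Moving over the collar and turning.

Request:
step_arm([
  {"grip": -1, "tx": -0.001, "ty": 0.0263, "tz": 0, "ax": 0, "ay": 0, "az": 0},
  {"grip": -1, "tx": -0.001, "ty": 0.0263, "tz": 0, "ax": 0, "ay": 0, "az": 0},
  {"grip": -1, "tx": -0.001, "ty": 0.0263, "tz": 0, "ax": 0, "ay": 0, "az": 0},
  {"grip": -1, "tx": -0.001, "ty": 0.0263, "tz": 0, "ax": 0, "ay": 0, "az": 0},
  {"grip": -1, "tx": -0.001, "ty": 0.0263, "tz": 0, "ax": 0, "ay": 0, "az": 0},
  {"grip": -1, "tx": -0.001, "ty": 0.0263, "tz": 0, "ax": 0, "ay": 0, "az": 0},
  {"grip": -1, "tx": -0.001, "ty": 0.0263, "tz": 0, "ax": 0, "ay": 0, "az": 0},
  {"grip": -1, "tx": 0, "ty": 0, "tz": 0, "ax": 0, "ay": 0, "az": -0.11},
  {"grip": -1, "tx": 0, "ty": 0, "tz": 0, "ax": 0, "ay": 0, "az": -0.11},
  {"grip": -1, "tx": 0, "ty": 0, "tz": 0, "ax": 0, "ay": 0, "az": -0.11},
  {"grip": -1, "tx": 0, "ty": 0, "tz": 0, "ax": 0, "ay": 0, "az": -0.11},
  {"grip": -1, "tx": 0, "ty": 0, "tz": 0, "ax": 0, "ay": 0, "az": -0.11},
  {"grip": -1, "tx": 0, "ty": 0, "tz": 0, "ax": 0, "ay": 0, "az": -0.11},
  {"grip": -1, "tx": 0, "ty": 0, "tz": 0, "ax": 0, "ay": 0, "az": -0.11},
  {"grip": -1, "tx": 0, "ty": 0, "tz": 0, "ax": 0, "ay": 0, "az": -0.11},
  {"grip": -1, "tx": 0, "ty": 0, "tz": 0, "ax": 0, "ay": 0, "az": -0.11},
  {"grip": -1, "tx": 0, "ty": 0, "tz": 0, "ax": 0, "ay": 0, "az": -0.11},
  {"grip": -1, "tx": 0, "ty": 0, "tz": 0, "ax": 0, "ay": 0, "az": 0},
  {"grip": -1, "tx": 0, "ty": 0, "tz": 0, "ax": 0, "ay": 0, "az": 0},
])

```text
time: 8.1
tool_pos: [0.528, -0.1586, 0.193]
ee_rot: [0.821, 0.57, -0.0, -0.0]
ft_force: [-0.7, 0.1, -1.8]
finger_gap: 0.178
gripper_force: 59.4
```

Run:
```python
from h import *
togo(.5272,-.1598,.133,69.8)
```

```text
t 8.1 pos [ 0.528  -0.1586  0.193 ] F [-0.7  0.1 -1.8] gap 0.178 gf 59.4 q6 0.06
shift [-0.0014 -0.0003  0.06  ] turn [-0.    -0.    -0.005]
```

Request:
step_arm([
  {"grip": -1, "tx": -0.0014, "ty": -0.0003, "tz": 0.02, "ax": 0, "ay": 0, "az": -0.005},
  {"grip": -1, "tx": 0, "ty": 0, "tz": 0.02, "ax": 0, "ay": 0, "az": 0},
  {"grip": -1, "tx": 0, "ty": 0, "tz": 0.015, "ax": 0, "ay": 0, "az": 0},
  {"grip": -1, "tx": 0, "ty": 0, "tz": 0.005, "ax": 0, "ay": 0, "az": 0},
  {"grip": -1, "tx": 0, "ty": 0, "tz": 0.003, "ax": 0, "ay": 0, "az": 0},
  {"grip": -1, "tx": 0, "ty": 0, "tz": 0.003, "ax": 0, "ay": 0, "az": 0},
  {"grip": -1, "tx": 0, "ty": 0, "tz": 0.003, "ax": 0, "ay": 0, "az": 0},
  {"grip": -1, "tx": 0, "ty": 0, "tz": 0, "ax": 0, "ay": 0, "az": 0},
])

```text
time: 8.9
tool_pos: [0.5275, -0.16, 0.1241]
ee_rot: [0.819, 0.573, 0.0, 0.0]
ft_force: [0.5, -0.7, -1.7]
finger_gap: 0.181
gripper_force: 59.3
```

Request:
step_arm([
  {"grip": -1, "tx": 0, "ty": 0, "tz": 0.002, "ax": 0, "ay": 0, "az": 0},
  {"grip": -1, "tx": 0, "ty": 0, "tz": 0.002, "ax": 0, "ay": 0, "az": 0},
  {"grip": -1, "tx": 0, "ty": 0, "tz": 0.001, "ax": 0, "ay": 0, "az": 0},
  {"grip": -1, "tx": 0, "ty": 0, "tz": 0.001, "ax": 0, "ay": 0, "az": 0},
  {"grip": -1, "tx": 0, "ty": 0, "tz": 0, "ax": 0, "ay": 0, "az": 0},
])

```text
time: 9.4
tool_pos: [0.5273, -0.1599, 0.1179]
ee_rot: [0.819, 0.574, -0.0, -0.0]
ft_force: [-0.9, 0.1, -2.3]
finger_gap: 0.178
gripper_force: 59.3
```

Request:
step_arm([
  {"grip": -1, "tx": 0, "ty": 0, "tz": 0.0015, "ax": 0, "ay": 0, "az": 0},
  {"grip": -1, "tx": 0, "ty": 0, "tz": 0.0015, "ax": 0, "ay": 0, "az": 0},
  {"grip": -1, "tx": 0, "ty": 0, "tz": 0, "ax": 0, "ay": 0, "az": 0},
])

```text
time: 9.7
tool_pos: [0.5273, -0.1599, 0.1148]
ee_rot: [0.819, 0.574, -0.0, -0.0]
ft_force: [0.0, 0.4, -2.9]
finger_gap: 0.177
gripper_force: 59.3
```

Still no contact at 4 mm below the ledge height, so the foot has entered the recess. Going down the rest.

Request:
step_arm([
  {"grip": -1, "tx": 0, "ty": 0, "tz": 0.002, "ax": 0, "ay": 0, "az": 0},
  {"grip": -1, "tx": 0, "ty": 0, "tz": 0.002, "ax": 0, "ay": 0, "az": 0},
  {"grip": -1, "tx": 0, "ty": 0, "tz": 0.002, "ax": 0, "ay": 0, "az": 0},
  {"grip": -1, "tx": 0, "ty": 0, "tz": 0.001, "ax": 0, "ay": 0, "az": 0},
  {"grip": -1, "tx": 0, "ty": 0, "tz": 0, "ax": 0, "ay": 0, "az": 0},
])

```text
time: 10.2
tool_pos: [0.5273, -0.1599, 0.1078]
ee_rot: [0.819, 0.574, -0.0, -0.0]
ft_force: [-1.1, -0.1, -1.7]
finger_gap: 0.181
gripper_force: 59.3
```

Request:
step_arm([
  {"grip": -1, "tx": 0, "ty": 0, "tz": 0.0007, "ax": 0, "ay": 0, "az": 0},
  {"grip": -1, "tx": 0, "ty": 0, "tz": 0.0007, "ax": 0, "ay": 0, "az": 0},
  {"grip": -1, "tx": 0, "ty": 0, "tz": 0, "ax": 0, "ay": 0, "az": 0},
])

```text
time: 10.5
tool_pos: [0.5274, -0.16, 0.1065]
ee_rot: [0.819, 0.574, -0.0, -0.0]
ft_force: [-0.2, -0.9, -1.8]
finger_gap: 0.181
gripper_force: 59.3
```

Request:
step_arm([
  {"grip": -1, "tx": 0, "ty": 0, "tz": 0.0008, "ax": 0, "ay": 0, "az": 0},
  {"grip": -1, "tx": 0, "ty": 0, "tz": 0.0008, "ax": 0, "ay": 0, "az": 0},
  {"grip": -1, "tx": 0, "ty": 0, "tz": 0, "ax": 0, "ay": 0, "az": 0},
])

```text
time: 10.8
tool_pos: [0.5275, -0.16, 0.1053]
ee_rot: [0.819, 0.574, 0.0, 0.0]
ft_force: [-1.2, 0.3, 1.7]
finger_gap: 0.181
gripper_force: 60.1
```

The force rose on the recess floor, so the rotor is home. Releasing and retreating.

Request:
step_arm([
  {"grip": 1, "tx": 0, "ty": 0, "tz": 0, "ax": 0, "ay": 0, "az": 0},
  {"grip": 1, "tx": 0, "ty": 0, "tz": 0, "ax": 0, "ay": 0, "az": 0},
  {"grip": 1, "tx": 0, "ty": 0, "tz": 0, "ax": 0, "ay": 0, "az": 0},
  {"grip": 1, "tx": 0, "ty": 0, "tz": 0, "ax": 0, "ay": 0, "az": 0},
  {"grip": 1, "tx": 0, "ty": 0, "tz": 0, "ax": 0, "ay": 0, "az": 0},
  {"grip": 1, "tx": 0, "ty": 0, "tz": 0, "ax": 0, "ay": 0, "az": 0},
  {"grip": 1, "tx": 0, "ty": 0, "tz": 0, "ax": 0, "ay": 0, "az": 0},
  {"grip": 1, "tx": 0, "ty": 0, "tz": 0, "ax": 0, "ay": 0, "az": 0},
  {"grip": 1, "tx": 0, "ty": 0, "tz": -0.01, "ax": 0, "ay": 0, "az": 0},
  {"grip": 1, "tx": 0, "ty": 0, "tz": -0.03, "ax": 0, "ay": 0, "az": 0},
  {"grip": 1, "tx": 0, "ty": 0, "tz": -0.03, "ax": 0, "ay": 0, "az": 0},
  {"grip": 1, "tx": 0, "ty": 0, "tz": -0.03, "ax": 0, "ay": 0, "az": 0},
  {"grip": 1, "tx": 0, "ty": 0, "tz": -0.02, "ax": 0, "ay": 0, "az": 0},
  {"grip": 1, "tx": 0, "ty": 0, "tz": 0, "ax": 0, "ay": 0, "az": 0},
  {"grip": 1, "tx": 0, "ty": 0, "tz": 0, "ax": 0, "ay": 0, "az": 0},
])

```text
time: 12.3
tool_pos: [0.5275, -0.1599, 0.2255]
ee_rot: [0.819, 0.574, 0.0, 0.0]
ft_force: [-1.0, 0.0, 0.1]
finger_gap: 1.0
gripper_force: 0.0
```

Run:
```python
from h import *
togo(.5272,-.16,.2,70)
c=arm.read_camera("wrist"); save(c,"w3"); W=cloud(c)
d=np.hypot(W[...,0]-.527,W[...,1]+.16)<.06; z=W[...,2]
g=W[d&(z>.13)&(z<.15)]; D=W[d&(z>.09)&(z<.112)]
print(len(g),cv2.minAreaRect(g[:,:2].astype(np.float32)),np.median(g[:,2]))
A=np.c_[D[:,:2],np.ones(len(D))]; print(len(D),np.median(D[:,2]),np.linalg.lstsq(A,D[:,2],rcond=None)[0])
```

```text
t 12.3 pos [ 0.5275 -0.1599  0.2255] F [-1.   0.   0.1] gap 1.0 gf 0.0 q6 0.05
shift [-0.0001 -0.0003  0.0255] turn [ 0.001 -0.     0.   ]
1071 ((0.5283900499343872, -0.1612185835838318), (0.036348067224025726, 0.015594537369906902), 69.33331298828125) 0.13779336204263104
6930 0.09837164572108473 [-0.00131987 -0.00659468  0.09768497]
```

View pics/w3.png

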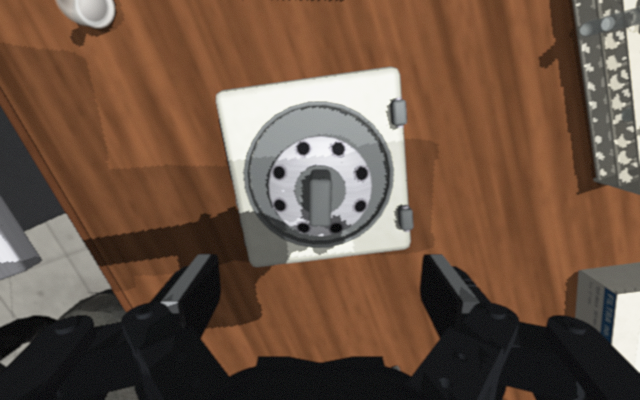

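The rotor sits level in the collar at (320,190). Its grip top is at z 0.138, against 0.138 expected when home, with a tilt under 0.01 rad, and the gripper is clear. Handing in.

```bash
python3 -c "
from workcell import arm
print(arm.hand_in())"
```

```text
the job is handed in; nothing more can be done
None
```

The rotor is fully home and upright in the square drive recess (grip top at z 0.138 m, tilt under 0.01 rad). It is released with the gripper clear, and the job was handed in at about 12 s with no verdict shown; no bystander was touched that I saw.

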